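Change over the sample trays

TASK

Two sample trays sit in low slide bays on the bench. Push the empty tray that was left part-way out fully home; only then draw the tray with the three vials all the way out to its stop, hooking a fingertip behind its upturned front lip. Do not grip either tray's lip, keep the vials standing in their holes, and leave the stopper and the pen between the bays where they are.

Things in the scene. Friction and masses are not known exactly. Their poses are not given: they have to be found in the camera images.
- bay_vials: fixed slide bay, 173 deep x 128 wide x 48 high (all sizes in mm): white base, two aluminium side rails 34 high, white back plate. Origin on the worktop under the front face of its tray's lip when home; +x inwards, away from the robot (yaw up to 0.15 rad), z up. Its tray carries three vials in the rear row of holes; left or right bay
- bay_empty: fixed slide bay, 173 deep x 128 wide x 48 high (all sizes in mm): white base, two aluminium side rails 34 high, white back plate. Origin on the worktop under the front face of its tray's lip when home; +x inwards, away from the robot (yaw up to 0.15 rad), z up. Its tray is empty; left or right bay
- lip_top_vials (a point): (sizes in mm) top centre of the upturned lip of the tray with the vials, 44 above the worktop; moves with the tray, axes as the bay's (x inwards). The upright lip is 8 thick in x, 4 either side of this point (rounded top), 102 wide in y. Behind it a finger well 67 long, 102 wide between side walls 30 high, floor at z 18
- lip_top_empty (a point): (sizes in mm) top centre of the upturned lip of the empty tray, 44 above the worktop; moves with the tray, axes as the bay's (x inwards). The upright lip is 8 thick in x, 4 either side of this point (rounded top), 102 wide in y. Behind it a finger well 67 long, 102 wide between side walls 30 high, floor at z 18
- tray_vials (a joint): travel in m of the tray with the vials (grey, in mm: 155 long, 110 wide, underside at z 14; behind the finger well a white block, top at z 38, with 2 x 3 holes 29 wide, 16 deep): 0 = fully home, 0.12 = fully out at its stop, towards the robot (bay -x). Stays where left; 2 to 3 N moves it. Joint value at the start: 0
- tray_empty (a joint): travel in m of the empty tray (grey, in mm: 155 long, 110 wide, underside at z 14; behind the finger well a white block, top at z 38, with 2 x 3 holes 29 wide, 16 deep): 0 = fully home, 0.12 = fully out at its stop, towards the robot (bay -x). Stays where left; 2 to 3 N moves it. Joint value at the start: 0.05 to 0.10
- vial_1: screw-cap glass vial, 27 mm across (cap 30), 56 high, about 30 g, loose in the right hole of the rear row, its foot 22 and its top 78 above the worktop; origin at its foot, z up
- vial_2: screw-cap glass vial, 27 mm across (cap 30), 56 high, about 30 g, loose in the middle hole of the rear row, its foot 22 and its top 78 above the worktop; origin at its foot, z up
- vial_3: screw-cap glass vial, 27 mm across (cap 30), 56 high, about 30 g, loose in the left hole of the rear row, its foot 22 and its top 78 above the worktop; origin at its foot, z up
- stopper: dark red tapered rubber stopper, 29 mm across, 28 high, standing loose between the two bays; origin under its foot
- marker_blue: marker pen, 119 x 14 x 12 mm, lying loose on the worktop between the two trays, along x; origin under its middle
Mind the look-alikes: they are no part of the job. What is shaped like the vial_2 but orange is not meant.

How it is judged (in metres and radians):
On the way, in this order (a step that is already met when the one before it is completed fails the run):
1. the empty tray is pushed fully home while the vial tray is still in (value of joint tray_empty below 0.006 m and value of joint tray_vials below 0.015 m), for 0.2 s.
2. the vial tray is on its way out, drawn by the fingers against the back or rounded top of its lip (value of joint tray_vials between 0.03 and 0.105 m and (contact force between the fingers and tray_vials_c1 above 0.3 N or contact force between the fingers and tray_vials_c5 above 0.3 N)), for 0.05 s.
3. the vial tray is out at its stop (value of joint tray_vials above 0.112 m), for 0.2 s.
At the end, for the whole second after the job is handed in: The empty tray is home to within 6 mm, the vial tray is at its outer stop to within 8 mm and at rest, all three vials stand in their holes at rest (upright within 0.2 rad, feet 15 to 30 mm above the worktop), and the stopper and pen are within 30 mm of where they were (value of joint tray_empty below 0.006 m and value of joint tray_vials above 0.112 m and velocity of joint tray_vials between -0.01 and 0.01 m/s and angle between each of vial_1, vial_2, vial_3's own z axis and vertical below 0.2 rad and height (world z) of vial_1 between 0.015 and 0.03 m and height (world z) of vial_2 between 0.015 and 0.03 m and height (world z) of vial_3 between 0.015 and 0.03 m and linear speed of each of vial_1, vial_2, vial_3 below 0.02 m/s and distance of each of stopper, marker_blue from where it was at the start of the episode below 0.03 m); the robot touches nothing.
It fails at once if the lip of the vial tray is pinched: fingers press its front and its back at once (contact force between the fingers and tray_vials_c0 above 1 N and contact force between the fingers and tray_vials_c1 above 1 N).
It fails at once if the lip of the empty tray is pinched: fingers press its front and its back at once (contact force between the fingers and tray_empty_c0 above 1 N and contact force between the fingers and tray_empty_c1 above 1 N).
It fails at once if a vial is lifted out of its hole or tipped (height (world z) of any of vial_1, vial_2, vial_3 above 0.035 m or angle between any of vial_1, vial_2, vial_3's own z axis and vertical above 0.4 rad).
It fails at once if the stopper or the pen is moved more than 30 mm or lifted (distance of any of stopper, marker_blue from where it was at the start of the episode above 0.03 m or height (world z) of any of stopper, marker_blue above 0.02 m).
It also fails if it takes over 43 s, if anything falls off the work surface, if the arm or the gripper's body presses on something with over 40 N, if the wrist force passes 120 N, or if a joint passes its speed limit or range.

ROBOT

A 6-joint arm with a two-finger parallel gripper is mounted at the origin on a cart in front of the work surface, level with it; the furniture and walls round the work are solid. World frame = base frame: x ahead of the robot, y to its left, z up, the work surface at z = 0. Lengths are in m, angles in degrees, forces in N, time in s.
With the tool pointing down it reaches from about 0.275 to 0.75 m from the base axis. Payload 10.2 kg.
Tool frame: the origin (TCP) lies on the centre line of the jaws, within the pads' length; the fingertips stand 17 mm ahead of it and the grasp point (between the pads) lies 2 mm behind it (arm.tips_ahead is the distance from the TCP to the fingertips, in m); y points along the fingers, x is the direction in which the jaws open and shut, and the axes are right-handed (so a half turn about y gives the same grasp; the last joint's range is limited). The gripper opens to 88 mm and grips with 3 to 60 N. Pads are 18 mm wide; open, the fingers measure 123 mm over their backs; the gripper's body (75 mm by 187 mm) begins 45 mm behind the grasp point.
Start: joints at [63.117, 17.928, 85.812, -0, 76.261, -12.8], TCP at [0.128, 0.509, 0.256] pointing down, gripper open.
Joint ranges: [-168.41, 168.41], [-55.51, 124.54], [10.69, 146.95], [-70.63, 250.63], [1, 178], [-165.06, 165.06]. Speed limits (degrees/s): [136.94, 136.94, 172.46, 180, 180, 180].

INTERFACE

Orientations are given as [roll, pitch, yaw] about the fixed x, y, z axes, in that order (R = Rz(yaw) Ry(pitch) Rx(roll)).
In Python, from workcell import arm, vision, cut_out, tip_of gives the robot as it stands. The module is installed in compiled form; this text tells all that it offers.
- The arm moves only by the tool step_arm, never from a script. Its argument "steps" is a list of rows, each a list of 4 numbers: the shift along the tool's x, y, z in m, then the turn about the tool's y in degrees. In form: [[tx, ty, tz, roll], ...]. A call has 1 to 12 rows; each row is the pose to reach, as a shift and turn from the pose measured when the call began, along the tool's axes at that moment; what a row does not reach only later rows make up. A row lasts 1/10 s, in which the tool goes at most 50 mm and 8.59 degrees, less where a joint would pass 70% of its speed; a pose out of reach is approached as far as the arm can. A call with a gripper value outside its range is refused whole. "grip" is the opening, from 0 (shut) to 1 (fully open), set as the call begins (left out, the last holds). The fingers move at their own pace and stop on an object; "newtons" is the grip in N (left out, the last holds). Time passes only in rows, so rows that repeat a pose let the fingers close. It gives the time, the measured TCP pose, the force and the opening at its end, in the units of the state.
- arm.sense(): the state, without advancing time (a new reading comes with each control period).
- vision.read_camera(name): name is "scene" or "top" or "wrist"; returns the picture (384x512x3 uint8, blue, green, red); there is no depth.
- vision.camera_info(name): a dict with "camera_matrix" (3x3 intrinsics, pixels), "extrinsics" (4x4, takes a point from world to camera coordinates). Camera axes: x right, y down, z forward; pixel columns grow to the right and rows downward; lengths in m; the calibration is good to about 2 mm. A picture is of the moment at which its call begins: read the wrist's pose just before it. camera_info takes no time and is no camera call; for the wrist camera it gives the pose at the moment of the call.
- arm.finish_job(): hands the job in, once; it reports no verdict.
Trained networks look in the newest picture that a camera, given by its name, has taken for a name from the list of things; names that differ only in an ending like _2 or _b are one class to them, and where a whole thing is asked for, a point or a joint stands for the part that bears it (a point fixed in the world has none). Each returns a list of dicts, best first, with "score" (0 to 1); they miss things now and then, are a little off and sometimes report something else, mostly with a low value. They report only what shows in the picture. A call takes as long as a camera call. They do not tell look-alikes from the thing itself.
- cut_out(camera, thing): "region" (384x512 bool, what is visible of it) and "bbox" ([left, top, width, height] as shares, 0 to 1, of the picture: columns of its width, rows of its height, round what is visible of it).
- tip_of(camera, thing): "xy" ([column, row] as shares, 0 to 1, of the picture: columns of its width, rows of its height: a listed point, or the origin of a listed thing).
The state is a dict: "time_s": time; "qpos": joint angles; "qvel": joint speeds; "tau": joint torques, N m; "eef_pos": TCP position; "orientation": TCP orientation; "ft_force": force on the tool from outside, world axes, zero at the start; "ft_torque": the same for the moment, N m; "opening": finger opening in m.
Only numpy, scipy, OpenCV 4.12 (cv2) and the standard library are available. Lean on these libraries where they do the work, as an engineer would, in place of code of your own. Each camera call takes 0.05 s, during which the arm holds its last target.

## Working session

There is one attempt and no reset: what is moved stays moved. The work goes in short steps, Python scripts to look and compute and a tool call to move; the robot and the scene stay as the last step left them, time stands still between calls to the robot, and variables do not carry over. Pictures are saved under pics/ and viewed, and the job is handed in when it is done.

Besides the shell and the picture viewer there is one more tool, called after "Emit:" by a JSON object that holds its "name" and its "arguments", one argument or row to a line. step_arm: Moves the arm, as the interface text tells. Its arguments: {"type":"object","properties":{"steps":{"type":"array","items":{"type":"array","items":{"type":"number"}}},"grip":{"type":"number"},"newtons":{"type":"number"}},"required":["steps"]}

```bash
mkdir -p pics
cat > h.py <<'E'
import numpy as np,cv2
from workcell import arm,vision,cut_out,tip_of
def ray(cam,xy,z):
    i=vision.camera_info(cam);K=np.array(i["camera_matrix"]);E=np.array(i["extrinsics"])
    u=xy[0]*512;v=xy[1]*384
    R=E[:3,:3];t=E[:3,3];c=-R.T@t;d=R.T@np.linalg.inv(K)@[u,v,1]
    return c+d*(z-c[2])/d[2]
E
python3 - <<'E'
from h import *
s=arm.sense();print(s['time_s'],s['eef_pos'],s['orientation'],s['ft_force'],s['opening'])
for c in ["scene","top"]:
    cv2.imwrite(f"pics/{c}0.png",vision.read_camera(c))
for n,z in [("lip_top_vials",.044),("lip_top_empty",.044),("stopper",0),("marker_blue",0),("vial_1",.022),("bay_vials",0),("bay_empty",0)]:
    for c in ["top","scene"]:
        for d in tip_of(c,n)[:4]: print(n,c,round(d['score'],2),np.round(np.array(d['xy'])*[512,384],1),ray(c,d['xy'],z).round(4))
E
```

```text
0.0 [0.1276659  0.50901423 0.25516742] [-8.99855420e+01  7.20431567e-02  7.59169565e+01] [-0.68960731 -0.08537734 -0.50866684] 0.0886441216968974
lip_top_vials top 0.8 [296.1 203. ] [0.625  0.0182 0.044 ]
lip_top_vials top 0.59 [208.6 219.7] [0.5911 0.2275 0.044 ]
lip_top_vials top 0.56 [298.5 148.7] [0.7562 0.0076 0.044 ]
lip_top_vials scene 0.95 [269.6 224. ] [0.627  0.0201 0.044 ]
lip_top_empty top 0.78 [202.7 257.7] [0.5024 0.243  0.044 ]
lip_top_empty scene 0.83 [164.6 199.7] [0.4951 0.2393 0.044 ]
lip_top_empty scene 0.52 [319.3 212. ] [ 0.7354 -0.0253  0.044 ]
stopper top 0.7 [199.6 260.5] [0.4929 0.2547 0.    ]
stopper top 0.47 [250.4 213.1] [0.6053 0.1272 0.    ]
stopper scene 0.69 [231.8 213.1] [0.6119 0.1378 0.    ]
marker_blue top 0.59 [251.7 253.1] [0.5069 0.1268 0.    ]
marker_blue scene 0.68 [191.7 236.8] [0.4968 0.137  0.    ]
vial_1 top 0.71 [303.3 147. ] [ 0.764  -0.0074  0.022 ]
vial_1 top 0.71 [294.6 151.4] [0.7535 0.0146 0.022 ]
vial_1 top 0.71 [280.6 152.1] [0.7525 0.0493 0.022 ]
vial_1 top 0.65 [243.7 126.9] [0.8174 0.1384 0.022 ]
vial_1 scene 0.53 [320.7 213.2] [ 0.7534 -0.0163  0.022 ]
vial_1 scene 0.49 [362.4 209.1] [ 0.8365 -0.0708  0.022 ]
vial_1 scene 0.48 [310.9 203.7] [0.76   0.0206 0.022 ]
bay_vials top 0.7 [289.5 203.8] [0.6257 0.0293 0.    ]
bay_vials scene 0.58 [267.3 239.6] [0.6197 0.0188 0.    ]
bay_empty top 0.67 [206.  221.4] [0.5878 0.2373 0.    ]
bay_empty scene 0.57 [198.9 197.5] [0.5839 0.2368 0.    ]
```

View pics/scene0.png

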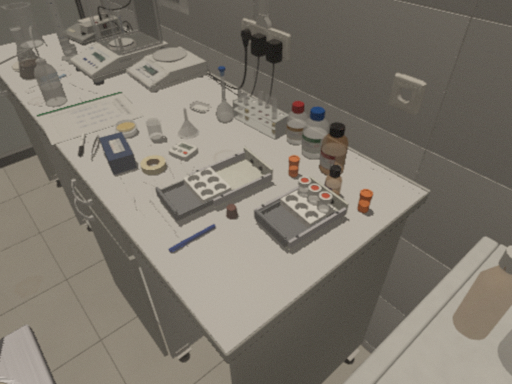

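```bash
python3 -c "
import cv2
a=cv2.imread('pics/top0.png');cv2.imwrite('pics/top0c.png',cv2.resize(a[100:300,150:350],None,fx=3,fy=3,interpolation=2))"
```

```text
(no output)
```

View pics/top0c.png

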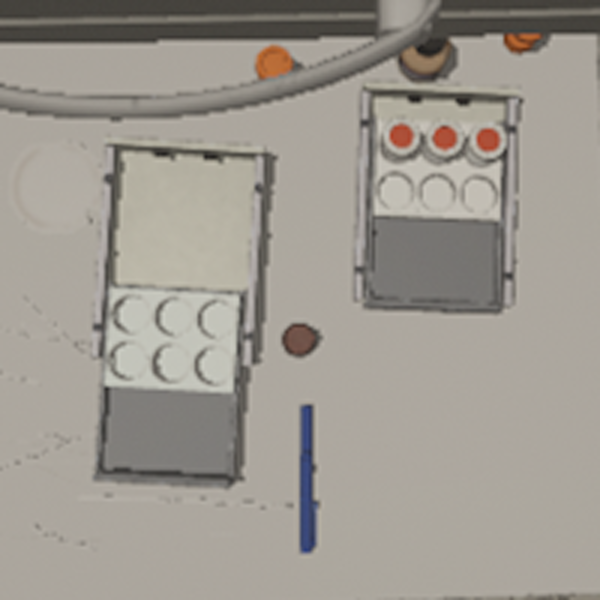

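Run:
```python
from h import *
def w(x,y,z): return ray("top",((150+x/3)/512,(100+y/3)/384),z)
for n,a,b,z in [("E back",(108,145),(268,152),.048),("E lip",(97,478),(238,484),.044),("V back",(363,88),(520,95),.048),("V lip",(364,306),(502,310),.044),("E railL",(97,355),(108,147),.034),("V railL",(358,298),(364,90),.034),("V railR",(510,303),(517,95),.034)]:
    p,q=w(*a,z),w(*b,z);d=q-p
    print(n,p.round(4),q.round(4),((p+q)/2).round(4),np.degrees(np.arctan2(d[1],d[0])).round(1))
```

```text
E back [0.7624 0.2776 0.048 ] [0.7539 0.1506 0.048 ] [0.7581 0.2141 0.048 ] -93.8
E lip [0.5001 0.2906 0.044 ] [0.492  0.1808 0.044 ] [0.496  0.2357 0.044 ] -94.3
V back [0.8042 0.073  0.048 ] [ 0.7958 -0.0538  0.048 ] [0.8    0.0096 0.048 ] -93.8
V lip [0.629  0.0774 0.044 ] [ 0.6228 -0.0329  0.044 ] [0.6259 0.0223 0.044 ] -93.2
E railL [0.5963 0.2905 0.034 ] [0.7633 0.2793 0.034 ] [0.6798 0.2849 0.034 ] -3.8
V railL [0.6361 0.0814 0.034 ] [0.8056 0.0712 0.034 ] [0.7208 0.0763 0.034 ] -3.4
V railR [ 0.6287 -0.0413  0.034 ] [ 0.7989 -0.054   0.034 ] [ 0.7138 -0.0477  0.034 ] -4.3
```

Emit:
{"name": "step_arm", "arguments": {
  "steps": [
    [-0.182,0.1,-0.383,-10.3],
    [-0.182,0.1,-0.383,-10.3],
    [-0.182,0.1,-0.383,-10.3],
    [-0.182,0.1,-0.383,-10.3],
    [-0.182,0.1,-0.383,-10.3],
    [-0.182,0.1,-0.383,-10.3],
    [-0.182,0.1,-0.383,-10.3],
    [-0.182,0.1,-0.383,-10.3],
    [-0.182,0.1,-0.383,-10.3],
    [-0.182,0.1,-0.383,-10.3],
    [-0.182,0.1,-0.383,-10.3],
    [-0.182,0.1,-0.383,-10.3]
  ],
  "grip": 0
}}

```text
time_s: 2.0
eef_pos: [0.4543, 0.2402, 0.156]
orientation: [-90.0, -0.0, 86.3]
ft_force: [0.1, 1.1, -0.2]
opening: 0.0007
```

Run:
```python
from h import *
cv2.imwrite("pics/w1.png",vision.read_camera("wrist"))
for d in tip_of("wrist","lip_top_empty")[:3]: print(d['score'],np.array(d['xy'])*[512,384],ray("wrist",d['xy'],.044))
```

```text
0.86 [261.2224 241.3056] [0.49832233 0.2405045  0.044     ]
```

View pics/w1.png

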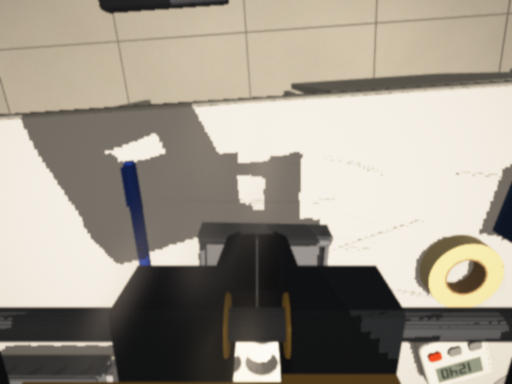

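The wrist view looks back toward the robot. The empty tray's lip spans about columns 200-330 at row 228, the closed fingers are centred at column 257, and the pen is well clear at (135,210). Next I go down in front of the lip.

Emit:
{"name": "step_arm", "arguments": {
  "steps": [
    [0,0.04,0,0],
    [0,0.08,0,0],
    [0,0.115,0,0],
    [0,0.115,0,0],
    [0,0.115,-0.01,0],
    [0,0.115,-0.02,0],
    [0,0.115,-0.03,0],
    [0,0.115,-0.04,0],
    [0,0.115,-0.05,0]
  ]
}}

```text
time_s: 3.0
eef_pos: [0.5052, 0.2371, 0.0418]
orientation: [-90.0, -0.0, 86.3]
ft_force: [-3.0, -0.0, 1.9]
opening: 0.0005
```

Emit:
{"name": "step_arm", "arguments": {
  "steps": [
    [0,0,-0.01,0],
    [0,0,-0.02,0],
    [0,0,-0.03,0],
    [0,0,-0.04,0],
    [0,0,-0.05,0],
    [0,0,-0.06,0],
    [0,0,-0.06,0]
  ]
}}

```text
time_s: 3.7
eef_pos: [0.5666, 0.2331, 0.0419]
orientation: [-90.2, -0.1, 86.3]
ft_force: [0.1, 0.3, 0.4]
opening: 0.001
```

Emit:
{"name": "step_arm", "arguments": {
  "steps": [
    [0,0,-0.004,0],
    [0,0,-0.008,0],
    [0,0,-0.012,0],
    [0,0,-0.014,0]
  ]
}}

```text
time_s: 4.1
eef_pos: [0.5757, 0.2326, 0.0416]
orientation: [-89.3, 0.1, 86.3]
ft_force: [-38.2, -2.2, 23.6]
opening: 0.0005
```

Emit:
{"name": "step_arm", "arguments": {
  "steps": [
    [0,0,0.0,0],
    [0,0,0,0],
    [0,0,0,0],
    [0,0,0.02,0],
    [0,0,0.05,0],
    [0,0,0.05,0]
  ]
}}

```text
time_s: 4.7
eef_pos: [0.5237, 0.2363, 0.0421]
orientation: [-89.2, 0.1, 86.4]
ft_force: [0.1, -0.7, 0.2]
opening: 0.0006
```

Run:
```python
from h import *
print(arm.sense()['ft_force'])
a=vision.read_camera("top");cv2.imwrite('pics/top1c.png',cv2.resize(a[100:300,150:350],None,fx=3,fy=3,interpolation=2))
vision.read_camera("scene")
for c in["top","scene"]:
  for n in["lip_top_vials","lip_top_empty"]:
    for d in tip_of(c,n)[:3]: print(c,n,round(d['score'],2),ray(c,d['xy'],.044))
```

```text
[ 0.12098523 -0.69241683  0.17999807]
top lip_top_vials 0.85 [0.63304614 0.02603877 0.044     ]
top lip_top_empty 0.93 [0.58469865 0.23582612 0.044     ]
top lip_top_empty 0.47 [0.59920641 0.13212019 0.044     ]
scene lip_top_vials 0.26 [0.74911933 0.03720105 0.044     ]
scene lip_top_empty 0.76 [0.57416083 0.22547443 0.044     ]
```

View pics/top1c.png

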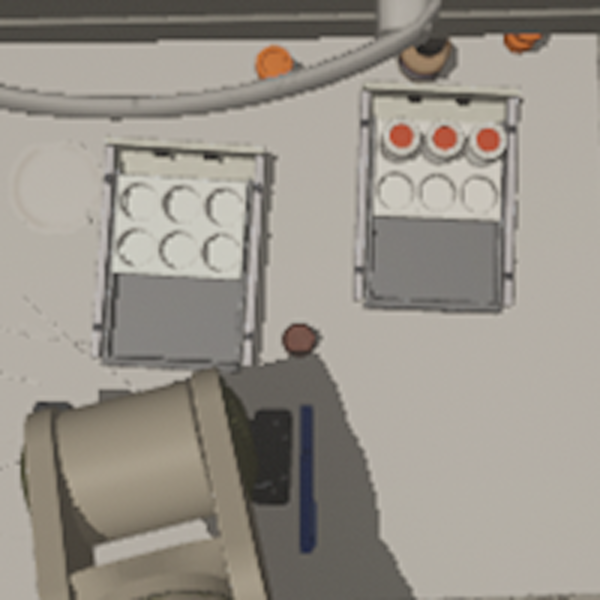

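The empty tray is home: its layout now matches the vial tray's, and the stopper at (300,340) and the pen at (308,480) haven't moved. Next I lift and cross to the vial tray's finger well.

Emit:
{"name": "step_arm", "arguments": {
  "steps": [
    [0,-0.05,0,0],
    [0,-0.1,0,0],
    [-0.03,-0.1,-0.02,0],
    [-0.07,-0.1,-0.05,0],
    [-0.11,-0.1,-0.08,0],
    [-0.15,-0.1,-0.11,0],
    [-0.19,-0.1,-0.14,0],
    [-0.208,-0.1,-0.152,0],
    [-0.208,-0.1,-0.152,0],
    [-0.208,-0.1,-0.152,0],
    [-0.208,-0.1,-0.152,0]
  ]
}}

```text
time_s: 6.1
eef_pos: [0.6656, 0.0195, 0.1409]
orientation: [-89.4, 0.1, 86.3]
ft_force: [-0.1, 0.1, -0.1]
opening: 0.0002
```

Run:
```python
from h import *
print(arm.sense()['eef_pos'])
cv2.imwrite("pics/w2.png",vision.read_camera("wrist"))
cv2.imwrite("pics/s2.png",vision.read_camera("scene"))
for d in tip_of("wrist","lip_top_vials")[:3]: print(d['score'],np.array(d['xy'])*[512,384],ray("wrist",d['xy'],.044))
```

```text
[0.66563165 0.01948252 0.14085677]
0.61 [262.7072 151.7952] [0.63296238 0.02479427 0.044     ]
```

View pics/w2.png

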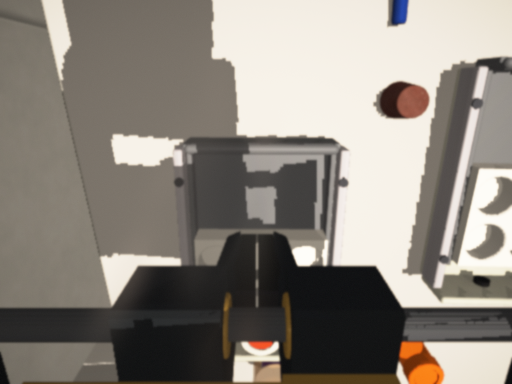

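View pics/s2.png

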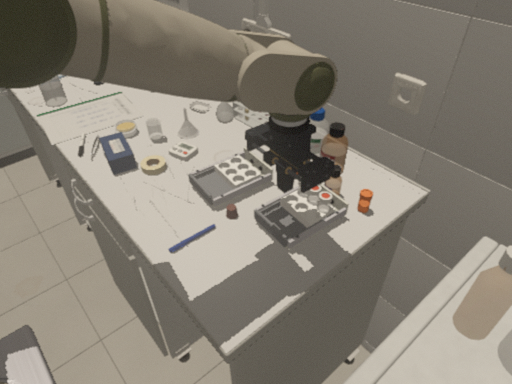

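The wrist view shows the well between the lip at row 150 and the block edge at about row 230, with the fingers centred over it. I'll go down to 7 mm above the floor and draw the tray gently.

Emit:
{"name": "step_arm", "arguments": {
  "steps": [
    [0,0.03,0,0],
    [0,0.06,0,0],
    [0,0.08,0,0],
    [0,0.098,0,0],
    [0,0.098,0,0],
    [0,0.098,0,0],
    [0,0.098,0.005,0],
    [0,0.098,0.01,0],
    [0,0.098,0.015,0],
    [0,0.098,0.02,0]
  ]
}}

```text
time_s: 7.25
eef_pos: [0.6445, 0.0207, 0.0439]
orientation: [-89.5, 0.1, 86.3]
ft_force: [3.8, -0.2, -1.1]
opening: 0.0005
```

Emit:
{"name": "step_arm", "arguments": {
  "steps": [
    [0,0,0.004,0],
    [0,0,0.008,0],
    [0,0,0.012,0],
    [0,0,0.016,0],
    [0,0,0.02,0],
    [0,0,0.024,0],
    [0,0,0.028,0],
    [0,0,0.032,0],
    [0,0,0.036,0],
    [0,0,0.04,0],
    [0,0,0.044,0],
    [0,0,0.048,0]
  ]
}}

```text
time_s: 8.45
eef_pos: [0.5962, 0.0237, 0.0443]
orientation: [-89.4, 0.1, 86.3]
ft_force: [2.3, 0.9, -0.9]
opening: 0.0005
```

Emit:
{"name": "step_arm", "arguments": {
  "steps": [
    [0,0,0.004,0],
    [0,0,0.008,0],
    [0,0,0.012,0],
    [0,0,0.016,0],
    [0,0,0.02,0],
    [0,0,0.024,0],
    [0,0,0.028,0],
    [0,0,0.032,0],
    [0,0,0.036,0],
    [0,0,0.04,0],
    [0,0,0.044,0],
    [0,0,0.048,0]
  ]
}}

```text
time_s: 9.65
eef_pos: [0.548, 0.0268, 0.0447]
orientation: [-89.4, 0.1, 86.3]
ft_force: [2.6, 0.4, -1.2]
opening: 0.0004
```

Emit:
{"name": "step_arm", "arguments": {
  "steps": [
    [0,0,0.004,0],
    [0,0,0.008,0],
    [0,0,0.011,0],
    [0,0,0.013,0],
    [0,0,0.015,0],
    [0,0,0.017,0],
    [0,0,0.019,0],
    [0,0,0.021,0],
    [0,0,0.022,0]
  ]
}}

```text
time_s: 10.55
eef_pos: [0.5262, 0.0282, 0.045]
orientation: [-89.5, 0.1, 86.3]
ft_force: [6.6, -0.0, -5.2]
opening: 0.0008
```

Emit:
{"name": "step_arm", "arguments": {
  "steps": [
    [0,0,0.001,0],
    [0,0,0.002,0],
    [0,0,0.003,0],
    [0,0,0.003,0]
  ]
}}

```text
time_s: 10.95
eef_pos: [0.5259, 0.0281, 0.0453]
orientation: [-90.0, 0.1, 86.3]
ft_force: [16.7, 1.7, -12.5]
opening: 0.0008
```

It's at the stop: 17 N with no further movement. I'll back off the lip and lift clear.

Emit:
{"name": "step_arm", "arguments": {
  "steps": [
    [0,0,0,0],
    [0,0,0,0],
    [0,0,-0.005,0],
    [0,0,-0.015,0],
    [0,0,-0.015,0],
    [0,-0.03,-0.015,0],
    [0,-0.07,-0.015,0],
    [0,-0.11,-0.015,0],
    [0,-0.15,-0.015,0],
    [0,-0.15,-0.015,0]
  ]
}}

```text
time_s: 11.95
eef_pos: [0.5424, 0.0272, 0.2002]
orientation: [-90.4, 0.1, 86.3]
ft_force: [0.3, -0.1, -0.2]
opening: 0.0009
```

Emit:
{"name": "step_arm", "arguments": {
  "steps": [
    [0,-0.05,0.04,0],
    [0,-0.05,0.08,0],
    [0,-0.05,0.12,0],
    [0,-0.05,0.16,0],
    [0,-0.05,0.16,0],
    [0,-0.05,0.16,0],
    [0,-0.05,0.16,0]
  ]
}}

```text
time_s: 12.65
eef_pos: [0.3829, 0.0375, 0.2488]
orientation: [-90.4, 0.1, 86.3]
ft_force: [-0.2, 1.0, -0.4]
opening: 0.0003
```

Run:
```python
from h import *
s=arm.sense();print(s['eef_pos'],s['ft_force'])
a=vision.read_camera("top");cv2.imwrite('pics/top3c.png',cv2.resize(a[100:300,150:350],None,fx=3,fy=3,interpolation=2))
b=vision.read_camera("scene");cv2.imwrite('pics/s3c.png',cv2.resize(b[120:280,130:390],None,fx=3,fy=3,interpolation=2))
for c in["top","scene"]:
  for n,z in[("lip_top_vials",.044),("lip_top_empty",.044),("stopper",0),("marker_blue",0)]:
    for d in tip_of(c,n)[:2]: print(c,n,round(d['score'],2),ray(c,d['xy'],z))
```

```text
[0.38294831 0.03748108 0.24877311] [-0.17365831  1.03920128 -0.43596354]
top lip_top_vials 0.65 [0.50697482 0.03222566 0.044     ]
top lip_top_empty 0.97 [0.58984174 0.23500554 0.044     ]
top stopper 0.41 [0.60325416 0.12704247 0.        ]
top marker_blue 0.83 [0.49826799 0.12337498 0.        ]
scene lip_top_vials 0.83 [0.51448344 0.04355047 0.044     ]
scene lip_top_empty 0.83 [0.59000614 0.2350206  0.044     ]
scene lip_top_empty 0.49 [ 0.62404542 -0.02085892  0.044     ]
scene stopper 0.74 [0.61442027 0.14366458 0.        ]
scene marker_blue 0.51 [0.49176387 0.12602941 0.        ]
```

View pics/top3c.png

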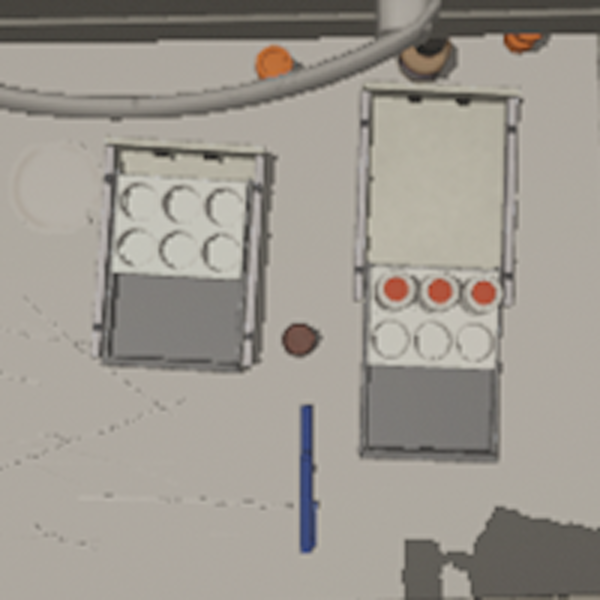

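View pics/s3c.png

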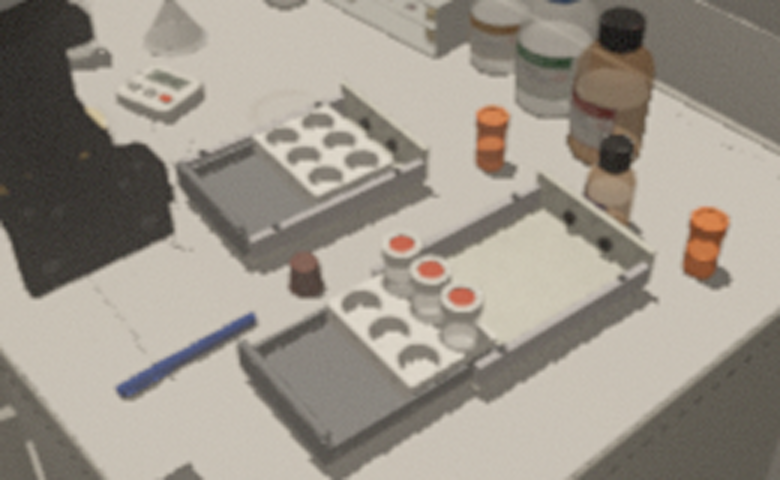

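```bash
python3 -c "
from h import *
print(arm.finish_job(), arm.sense()['time_s'])"
```

```text
the job is handed in; nothing more can be done
the job is handed in; nothing more can be done
```

I pushed the empty (left) tray home with closed fingers. Then I hooked the closed fingertips behind the vial tray's lip, drew it to its stop, and handed the job in after about 13 s. The hand-in gives no verdict.

- **Empty tray:** the push ended on a firm stop at 38 N. That was harder than needed because I overran the stop by a few mm. The top view then showed this tray sitting in its bay as the vial tray had when home.
- **Vial tray:** the draw took 2–4 N and ended on a firm stop at 17 N. The lip moved about 0.12 m in the top view. The networks' lip positions were less precise: top and scene views differed by 8–11 mm.
- **Vials, stopper and pen:** the last pictures show all three vials standing in the rear row. The stopper and pen look unmoved in the top view. Their network positions shifted by up to 9 mm in the top view and 12 mm in the scene view, which I take to be noise.
- **Clearance:** the arm was clear of everything at hand-in, with about 1 N left on the force sensor. Both fingers stayed shut throughout, so neither lip could be pinched.

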